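# Tare the portion scale for an empty crock

## Robot

A 6-joint arm with a two-finger parallel gripper is mounted at the origin on the work surface. World frame = base frame: x ahead of the robot, y to its left, z up, the work surface at z = 0. Lengths are in m, angles in rad, forces in N, time in s.
With the tool pointing down it reaches from about 0.375 to 0.9 m from the base axis. Payload 3.1 kg.
Tool frame: the origin (TCP) lies at the very end of the fingers, on their centre line; the grasp point (between the pads) lies 19 mm behind it; z points along the fingers, y is the direction in which the jaws open and shut (so a half turn about z gives the same grasp; the last joint's range is limited). The gripper opens to 87 mm and grips with 3 to 60 N. Pads are 19 mm wide; open, the fingers measure 117 mm over their backs; the gripper's body (75 mm by 190 mm) begins 51 mm behind the grasp point.
Start: joints at [-1.423, 0.527, 1.433, -0, 1.181, -0.178], TCP at [0.201, -0.592, 0.223] pointing down, gripper open.
Joint ranges: [-3.08, 3.08], [-0.75, 2.2], [0.22, 2.44], [-1.43, 4.57], [0, 2.65], [-2.85, 2.85]. Speed limits (rad/s): [2.79, 2.79, 3.14, 3.14, 3.14, 3.14].

## Interface

Orientations are given as a unit quaternion [x, y, z, w].
In Python, from rig import robot, optics gives the robot as it stands.
- The arm moves only by the shell command python3 -m inch 'ROWS' [FORCE]. ROWS is JSON, a list of rows, each an object of numbers: "ax", "ay", "az": the turn, a rotation vector about the tool's x, y, z in rad; "dx", "dy", "dz": the shift along the tool's x, y, z in mm; "gripper": the opening in per cent of the stroke, from 0 (shut) to 100 (fully open). In form: [{"ax": .., "ay": .., "az": .., "dx": .., "dy": .., "dz": .., "gripper": ..}, ...]. A call has 1 to 8 rows; each row shifts and turns the commanded pose from where the row before left it, along the tool's axes as they then stand; what a row does not reach is not made up. A row lasts 1/10 s, in which the tool goes at most 50 mm and 8.59 degrees, less where a joint would pass 70% of its speed; a pose out of reach is approached as far as the arm can. A call with a gripper value outside its range is refused whole. The fingers move at their own pace and stop on an object; FORCE is the grip in N (left out, the last holds). Time passes only in rows, so rows that do not move let the fingers close. It gives the time, the measured TCP pose, the force and the opening at its end, in the units of the state.
- robot.get_obs(): the state, without advancing time (a new reading comes with each control period).
- optics.camera(name): name is "scene" or "top" or "wrist"; returns a dict with "img" (384x512x3 uint8, red, green, blue), "depth" (384x512 float32, m along the optical axis (not along the pixel's ray), 0 where there is no reading), "camera_matrix" (3x3 intrinsics, pixels), "position" and "attitude" of the camera in the world. Camera axes: x right, y up, looking along -z (the intrinsics and any distortion apply to the point x, -y, -z); pixel columns grow to the right and rows downward; lengths in m; the calibration is good to about 2 mm. A picture is of the moment at which its call begins.
- robot.hand_in(): hands the job in, once; it reports no verdict.
The state is a dict: "time": time; "q": joint angles; "joint_velocities": joint speeds; "joint_torque": joint torques, N m; "position": TCP position; "tool_rot": TCP orientation; "ft_force": force on the tool from outside, world axes, zero at the start; "moment": the same for the moment, N m; "grip_width": finger opening in m.
Only numpy, scipy, OpenCV 4.12 (cv2) and the standard library are available. Lean on these libraries where they do the work, as an engineer would, in place of code of your own. Each camera call takes 0.05 s, during which the arm holds its last target.

## Task

Stand the empty white crock upright in the middle of the portion scale's platter, setting it down gently, and let go. Then tare the scale: roll its recessed thumbwheel with a light fingertip, a few strokes if need be, until the zero mark of the turning dial stands under the pointer's tip, and take the hand away. Leave the other things on the table where they are.

Things in the scene. Friction and masses are not known exactly. Their poses are not given: they have to be found in the camera images.
- scale: Mechanical portion scale, fixed to the table: white housing 300 (x) by 216 (y) mm, flat deck 52 mm above the table; dial in front, steel platter behind, thumbwheel to the right of the dial. Origin: centre of its underside; x points from the dial (front) to the platter (back), y to the left, z up.
- dial_centre (a point): Centre of the dial, 78 mm in front of and 30 mm left of the scale's origin. Face tilted 15 degrees to the front, clear window over it, steel bezel 135 mm across, highest edge 98 mm above the table. Card with 50 divisions of 20 g, 1 kg a turn; load turns the pointer clockwise seen from above, the thumbwheel turns the card under it.
- zero_mark (a point): The zero mark, a broad black bar 53 mm from the centre of the turning dial card; this point is where the pointer's tip is when it reads zero. At the start within 17 degrees of the back of the dial (the side toward the platter).
- pointer_tip (a point): Tip of the black pointer, 53 mm from the dial's centre. It stands at the back of the dial (the side toward the platter) while the platter is empty, and goes 70 to 120 degrees clockwise under the crock.
- platter: The scale's flat steel weighing platter, 140 (x) by 200 (y) mm, empty at the start. Origin: centre of its top face, 72 mm above the table when empty, 78 mm behind the scale's origin; axes as the scale's. On a spring: sinks 1 mm per N. More than 20 N on it spoils the scale.
- wheel_axle (a point): Centre of the tare thumbwheel, 40 mm above the table; axes as the scale's, the axle along y. Wheel 36 mm in diameter, 12 mm wide (y): only the top 6 mm of its rim stands out of the deck, through a slot 33 (x) by 15 (y) mm. Its leaf spring yields 1 mm per 8 N pressed down, stop at 3 mm. Press with 4 to 12 N, never over 15 N.
- thumbwheel: The black ribbed tare thumbwheel itself, turning about y. Rim out of true by 1.5 mm: its height changes as it turns. Light friction (2 N at the rim); stays where it is left. Rolling its top toward the platter (+x) turns the card clockwise, so the zero mark follows the loaded pointer: card 0.8 rad per wheel rad, the mark 2.3 mm per mm of rim.
- crock_mid (a point): Centre (half-way up) of the loose white ceramic crock: an open pot with straight upright sides, 60 mm outside diameter, 64 mm high, wall 5 mm, 0.2 to 0.33 kg, standing on the table. Its z axis is the crock's axis, upward.
- crock: The same crock; origin at the centre of its underside.
- spice_jar: Lidded glass jar, 62 mm wide, 60 mm high, near the crock; leave alone. Origin: centre of its underside.
- sauce_cup: Low flared steel cup, 80 mm wide, 42 mm high, near the crock; leave alone. Origin: centre of its underside.
- spoon: Steel spoon, 250 mm long, lying left of the scale; leave alone.
- spatula: Spatula, 260 mm long, lying at the left; leave alone.
- jigger: Small steel measuring cup, 48 mm wide, 55 mm high, near the crock; leave alone. Origin: centre of its underside.
Things that resemble listed ones, but are neither listed nor needed, are in the scene too. Leave any yellow look-alike of the crock alone.

How it is judged:
By the outcome, as a careful person would: the job done as asked, in the order asked, and still so for the second after the job is handed in, with the robot touching nothing.
It also fails if it takes over 67 s, if anything falls off the work surface, if the arm or the gripper's body presses on something with over 40 N, if the wrist force passes 120 N, or if a joint passes its speed limit or range.

## Working session

There is one attempt and no reset: what is moved stays moved. The work goes in short steps, Python scripts to look and compute and a shell command to move; the robot and the scene stay as the last step left them, time stands still between calls to the robot, and variables do not carry over. Pictures are saved under pics/ and viewed, and the job is handed in when it is done.

```bash
ls; mkdir -p pics; cat > h.py <<'E'
import numpy as np, cv2
from scipy.spatial.transform import Rotation as R
from rig import robot, optics
def shot(name,fn):
    c=optics.camera(name); cv2.imwrite('pics/'+fn+'.png',cv2.cvtColor(c['img'],cv2.COLOR_RGB2BGR))
    np.savez('pics/'+fn+'.npz',**{k:np.array(v) for k,v in c.items() if k!='name'}); return c
def load(fn): return dict(np.load('pics/'+fn+'.npz',allow_pickle=True))
def att(c):
    a=np.array(c['attitude'],float)
    return a if a.shape==(3,3) else R.from_quat(a).as_matrix()
def world(c,u,v,d=None):
    K=c['camera_matrix']; d=c['depth'][int(v),int(u)] if d is None else d
    return att(c)@np.array([(u-K[0,2])/K[0,0]*d,-(v-K[1,2])/K[1,1]*d,-d])+c['position']
def onplane(c,u,v,z):
    p1=world(c,u,v,1.0); o=np.array(c['position']); t=(z-o[2])/(p1-o)[2]; return o+t*(p1-o)
def cloud(c):
    K=c['camera_matrix'];d=c['depth'];v,u=np.mgrid[:d.shape[0],:d.shape[1]]
    P=np.stack([(u-K[0,2])/K[0,0]*d,-(v-K[1,2])/K[1,1]*d,-d],-1)
    return P@att(c).T+c['position']
E
python3 - <<'E'
from h import *
for n in ('scene','top','wrist'):
    c=shot(n,n+'0'); print(n,c.keys(),c['position'],c['attitude'],c['camera_matrix'])
print(robot.get_obs())
E
```

```text
pics
scene dict_keys(['img', 'depth', 'camera_matrix', 'position', 'attitude']) [1.18725474 0.07428474 0.92347448] [0.21436153 0.24803059 0.69691721 0.63783725] [[383.75946403   0.         256.25500757]
 [  0.         383.75946403 186.08151197]
 [  0.           0.           1.        ]]
top dict_keys(['img', 'depth', 'camera_matrix', 'position', 'attitude']) [0.43391016 0.03030324 1.19644851] [ 0.03495803 -0.04699632 -0.70270752  0.70906376] [[416.27987297   0.         258.28763814]
 [  0.         416.27987297 193.69219865]
 [  0.           0.           1.        ]]
wrist dict_keys(['img', 'depth', 'camera_matrix', 'position', 'attitude']) [ 0.26512908 -0.56905426  0.3837653 ] [-0.10214578  0.07510846 -0.57791716  0.80618653] [[296.97710876   0.         253.12370267]
 [  0.         296.97710876 196.64929776]
 [  0.           0.           1.        ]]
{'time': 0.15, 'q': array([-1.42249243e+00,  5.28229699e-01,  1.43358904e+00, -8.86414583e-06,
        1.18140272e+00, -1.78506035e-01]), 'joint_velocities': array([-0.00067153, -0.00146033, -0.00275628,  0.00028863,  0.00041604,
        0.00099236]), 'joint_torque': array([ 1.51767672e-04, -4.40430236e+01, -1.76842564e+01,  6.33595814e-02,
        5.51991491e-02, -1.01065364e-04]), 'position': array([ 0.20057881, -0.59135811,  0.22181655]), 'tool_rot': array([ 9.86678487e-01,  1.62680359e-01,  8.19939545e-06, -8.14368864e-04]), 'ft_force': array([-0.66555325, -0.1350804 , -0.34383988]), 'moment': array([-0.0009358 , -0.04642007, -0.04974995]), 'grip_width': 0.08713121696682692}
```

View pics/top0.png

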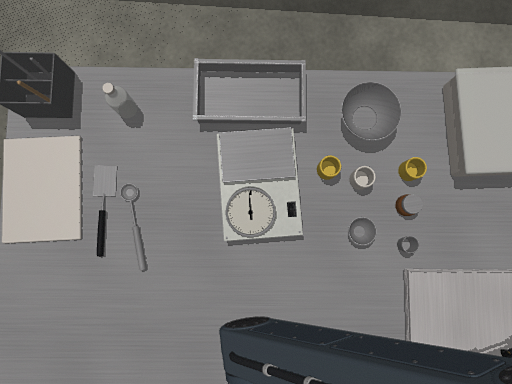

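View pics/scene0.png

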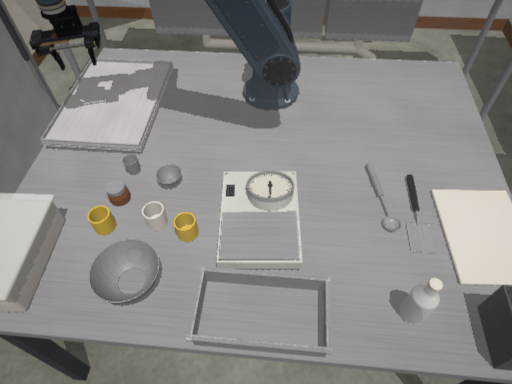

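View pics/wrist0.png

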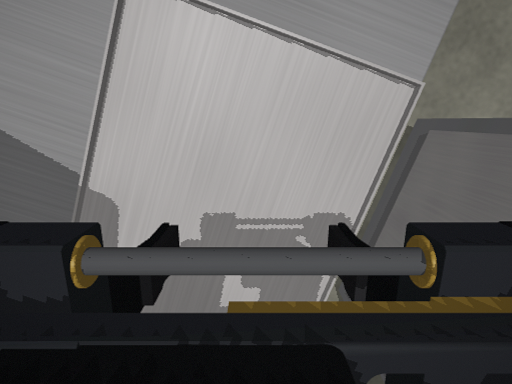

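Top view: white crock at (364,177), yellow look-alikes at (330,167) and (414,168), scale with platter around (257,157), dial at (250,211), wheel at (292,209). Now measuring.

```bash
python3 - <<'E'
from h import *
for n in('top0','scene0'):
    c=load(n);P=cloud(c);img=c['img'].astype(int)
    # platter points
    hsv=cv2.cvtColor(c['img'],cv2.COLOR_RGB2HSV)
    print(n)
    m=(P[...,2]>.066)&(P[...,2]<.078)&(P[...,0]>.5)&(P[...,0]<.72)&(abs(P[...,1])<.2)
    m&=(hsv[...,2]<190)
    n_,lab,st,ce=cv2.connectedComponentsWithStats(m.astype(np.uint8)); k=1+st[1:,4].argmax(); mm=lab==k
    pts=P[mm]; r=cv2.minAreaRect(pts[:,:2].astype(np.float32)); print('platter',r,np.median(pts[:,2]))
    m=(P[...,2]>.045)&(P[...,2]<.06)&(P[...,0]>.36)&(P[...,0]<.75)&(abs(P[...,1]-.05)<.2)&(P[...,1]>-.12)
    n_,lab,st,ce=cv2.connectedComponentsWithStats(m.astype(np.uint8)); k=1+st[1:,4].argmax()
    pts=P[lab==k];print('deck',cv2.minAreaRect(pts[:,:2].astype(np.float32)),np.median(pts[:,2]))
    m=(P[...,2]>.055)&(P[...,2]<.072)&(P[...,1]<-.15)&(P[...,1]>-.34)&(P[...,0]>.4)&(P[...,0]<.66)
    n_,lab,st,ce=cv2.connectedComponentsWithStats(m.astype(np.uint8))
    for i in range(1,n_):
        if st[i,4]>15:
            pts=P[lab==i]; print('obj',cv2.minEnclosingCircle(pts[:,:2].astype(np.float32)),np.median(pts[:,2]),st[i],c['img'][lab==i].mean(0))
c=load('top0')
big=cv2.resize(c['img'][110:250,200:430],None,fx=3.4,fy=3.4,interpolation=cv2.INTER_CUBIC);cv2.imwrite('pics/topcrop.png',big[...,::-1])
c=load('scene0')
big=cv2.resize(c['img'][140:280,80:310],None,fx=3.4,fy=3.4,interpolation=cv2.INTER_CUBIC);cv2.imwrite('pics/scenecrop.png',big[...,::-1])
E
```

```text
top0
platter ((0.6656509041786194, 0.015673071146011353), (0.12306001037359238, 0.2002602219581604), 4.943843364715576) 0.07257288085548352
deck ((0.5957822799682617, 0.00962628424167633), (0.29770970344543457, 0.21620717644691467), 4.918155670166016) 0.05252168117233713
obj ((0.645968496799469, -0.18695467710494995), 0.029857512563467026) 0.06350222385638671 [319 161  23  16  87] [167.20689655 142.66666667  60.18390805]
obj ((0.6189900636672974, -0.2817504107952118), 0.03055676259100437) 0.0634756265199895 [354 166  22  21 136] [168.38970588 163.52941176 156.11029412]
scene0
platter ((0.6656133532524109, 0.016624055802822113), (0.12184678018093109, 0.19969092309474945), 4.570676326751709) 0.07081390479856553
deck ((0.5963737368583679, 0.011113286018371582), (0.3027128577232361, 0.21623317897319794), 4.913137912750244) 0.050825974543552754
obj ((0.6191418766975403, -0.28054291009902954), 0.031351082026958466) 0.06176666049180046 [142 202  22  19 146] [184.23972603 178.8630137  170.32876712]
obj ((0.6461521983146667, -0.1859806478023529), 0.030337771400809288) 0.06125012551344111 [174 212  22  15  94] [184.55319149 158.25531915  76.07446809]
```

View pics/topcrop.png

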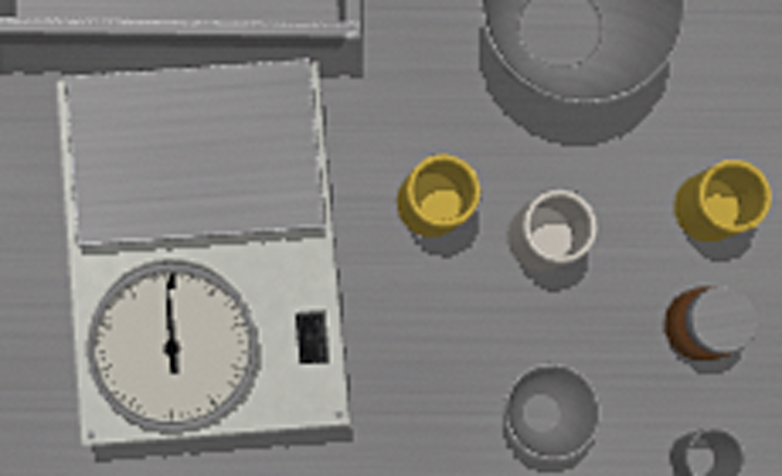

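View pics/scenecrop.png

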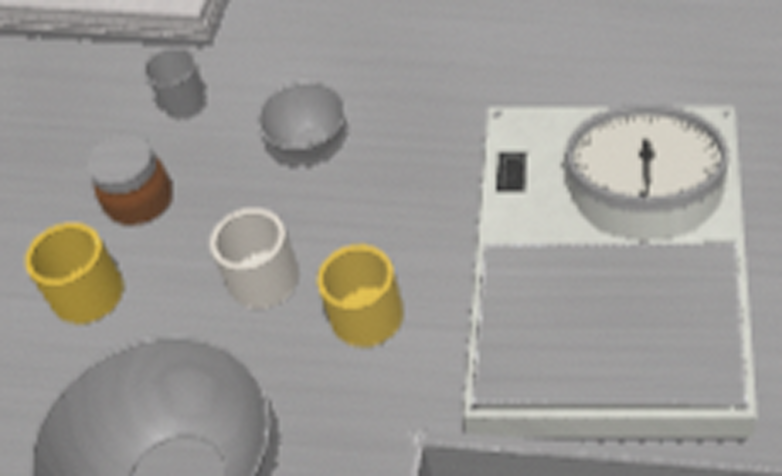

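```bash
python3 - <<'E'
from h import *
for n,z in (('top0',.056),('scene0',.056)):
    c=load(n);P=cloud(c)
    g=c['img'].max(2)
    yaw=np.deg2rad(4.92); ex=np.array([np.cos(yaw),np.sin(yaw)]); ey=np.array([-ex[1],ex[0]])
    o=np.array([.596,.0104])
    L=np.stack([(P[...,:2]-o)@ex,(P[...,:2]-o)@ey],-1)
    m=(g<70)&(L[...,0]<-.03)&(L[...,0]>-.12)&(L[...,1]<-.045)&(L[...,1]>-.1)&(P[...,2]>.03)&(P[...,2]<.07)
    v,u=np.nonzero(m); p=onplane(c,u.mean(),v.mean(),z); print(n,u.mean(),v.mean(),len(u),p,(p[:2]-o)@ex,(p[:2]-o)@ey, P[m].min(0),P[m].max(0))
    zz=P[...,2]; b=(P[...,0]>.68)&(P[...,0]<.85)&(P[...,1]<-.2)&(P[...,1]>-.4); print('bowl maxz',zz[b].max())
o=robot.get_obs(); T=R.from_quat(o['tool_rot']).as_matrix()
print(T); print((T.T@(np.array([.619,-.281,.15])-o['position'])*1000).round(1))
E
```

```text
top0 291.14912280701753 209.26315789473685 114 [ 0.52465265 -0.07935089  0.056     ] -0.0787819257628534 -0.08330110800891045 [ 0.50622614 -0.09046988  0.0364007 ] [ 0.54523181 -0.06788126  0.06112706]
bowl maxz 0.08014703273058643
scene0 230.18367346938774 190.9591836734694 49 [ 0.53113977 -0.07809625  0.056     ] -0.07221110230680536 -0.08260746023660884 [ 0.50993747 -0.09071439  0.04720487] [ 0.54507942 -0.07012462  0.05817542]
bowl maxz 0.07958470332638634
[[ 9.47070201e-01  3.21026435e-01 -2.48783305e-04]
 [ 3.21026409e-01 -9.47068875e-01  1.60970824e-03]
 [ 2.81143973e-04 -1.60437272e-03 -9.99998673e-01]]
[ 495.9 -159.5   72.2]
```

```bash
python3 -m inch '[{"dx":35,"dy":-11,"gripper":100},{"dx":40,"dy":-13},{"dx":40,"dy":-13},{"dx":40,"dy":-13},{"dx":40,"dy":-13},{"dx":40,"dy":-13},{"dx":40,"dy":-13},{"dx":35,"dy":-11}]' 10; python3 -m inch '[{"dx":35,"dy":-11},{"dx":35,"dy":-11},{"dx":30,"dy":-9},{"dx":20,"dy":-7},{}]'
python3 - <<'E'
from h import *
c=shot('wrist','w1'); print(c['position']); o=robot.get_obs(); print(o['position'],o['time'],o['ft_force'])
E
```

```text
[ 0.26513741 -0.56910816  0.3838839 ]
[ 0.20057772 -0.59148633  0.22195069] 0.2 [ 0.0331113   0.48865361 -0.09237816]invalid input
invalid input
```

View pics/w1.png

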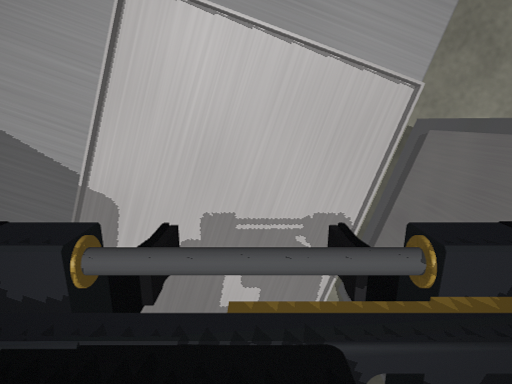

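The rows apparently need every key.

```bash
python3 -m inch '[{"ax":0,"ay":0,"az":0,"dx":35,"dy":-11,"dz":0,"gripper":100},{"ax":0,"ay":0,"az":0,"dx":40,"dy":-13,"dz":0,"gripper":100},{"ax":0,"ay":0,"az":0,"dx":40,"dy":-13,"dz":0,"gripper":100},{"ax":0,"ay":0,"az":0,"dx":40,"dy":-13,"dz":0,"gripper":100},{"ax":0,"ay":0,"az":0,"dx":40,"dy":-13,"dz":0,"gripper":100},{"ax":0,"ay":0,"az":0,"dx":40,"dy":-13,"dz":0,"gripper":100},{"ax":0,"ay":0,"az":0,"dx":40,"dy":-13,"dz":0,"gripper":100},{"ax":0,"ay":0,"az":0,"dx":35,"dy":-11,"dz":0,"gripper":100}]' 10
```

```text
time: 1.0
position: [0.4636, -0.396, 0.2224]
tool_rot: [0.987, 0.163, -0.0, -0.0]
ft_force: [0.2, -0.3, 0.2]
grip_width: 0.0869
```

```bash
python3 -m inch '[{"ax":0,"ay":0,"az":0,"dx":40,"dy":-13,"dz":0,"gripper":100},{"ax":0,"ay":0,"az":0,"dx":35,"dy":-11,"dz":0,"gripper":100},{"ax":0,"ay":0,"az":0,"dx":35,"dy":-11,"dz":0,"gripper":100},{"ax":0,"ay":0,"az":0,"dx":30,"dy":-10,"dz":10,"gripper":100},{"ax":0,"ay":0,"az":0,"dx":25,"dy":-8,"dz":20,"gripper":100},{"ax":0,"ay":0,"az":0,"dx":19,"dy":-6,"dz":20,"gripper":100},{"ax":0,"ay":0,"az":0,"dx":0,"dy":0,"dz":20,"gripper":100},{"ax":0,"ay":0,"az":0,"dx":0,"dy":0,"dz":10,"gripper":100}]'
python3 - <<'E'
from h import *
c=shot('wrist','w2');c2=shot('top','t2'); o=robot.get_obs(); print(o['position'],o['time'])
for n in ('w2','t2'):
    c=load(n);P=cloud(c); hsv=cv2.cvtColor(c['img'],cv2.COLOR_RGB2HSV)
    m=(np.hypot(P[...,0]-.619,P[...,1]+.281)<.04)&(P[...,2]>.055)&(P[...,2]<.072)
    p=P[m]; print(n,len(p)); 
    if len(p)>10: print(cv2.minEnclosingCircle(p[:,:2].astype(np.float32)),np.median(p[:,2]))
E
```

```text
time: 1.8
position: [0.6168, -0.2812, 0.1401]
tool_rot: [0.987, 0.163, -0.002, -0.001]
ft_force: [-0.7, -0.6, 0.2]
grip_width: 0.0871
[ 0.61611912 -0.28201819  0.14044422] 1.9
w2 1407
((0.6162211894989014, -0.2803460955619812), 0.030004478991031647) 0.06335150559999655
t2 0
```

View pics/w2.png

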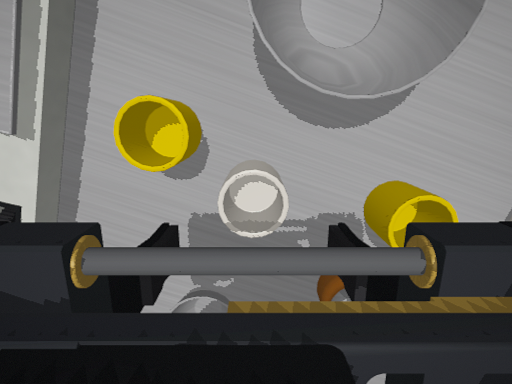

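Wrist view: the white crock at (253,200) sits midway between the open fingers; yellow cups clear. Descending.

```bash
python3 -m inch '[{"ax":0,"ay":0,"az":0,"dx":1,"dy":-1,"dz":25,"gripper":100},{"ax":0,"ay":0,"az":0,"dx":0,"dy":0,"dz":25,"gripper":100},{"ax":0,"ay":0,"az":0,"dx":0,"dy":0,"dz":25,"gripper":100},{"ax":0,"ay":0,"az":0,"dx":0,"dy":0,"dz":20,"gripper":100},{"ax":0,"ay":0,"az":0,"dx":0,"dy":0,"dz":13,"gripper":100},{"ax":0,"ay":0,"az":0,"dx":0,"dy":0,"dz":6,"gripper":100},{"ax":0,"ay":0,"az":0,"dx":0,"dy":0,"dz":0,"gripper":100}]'
python3 -m inch '[{"ax":0,"ay":0,"az":0,"dx":0,"dy":0,"dz":0,"gripper":55},{"ax":0,"ay":0,"az":0,"dx":0,"dy":0,"dz":0,"gripper":55},{"ax":0,"ay":0,"az":0,"dx":0,"dy":0,"dz":0,"gripper":55},{"ax":0,"ay":0,"az":0,"dx":0,"dy":0,"dz":0,"gripper":55},{"ax":0,"ay":0,"az":0,"dx":0,"dy":0,"dz":0,"gripper":55}]' 15
```

```text
time: 2.6
position: [0.618, -0.2819, 0.0286]
tool_rot: [0.987, 0.162, -0.0, -0.0]
ft_force: [0.1, -0.2, 0.1]
grip_width: 0.087
time: 3.1
position: [0.6181, -0.2812, 0.0291]
tool_rot: [0.987, 0.163, 0.0, -0.0]
ft_force: [-0.2, 0.7, 2.6]
grip_width: 0.0587
```

```bash
python3 -m inch '[{"ax":0,"ay":0,"az":0,"dx":0,"dy":0,"dz":-8,"gripper":55},{"ax":0,"ay":0,"az":0,"dx":0,"dy":0,"dz":-15,"gripper":55},{"ax":0,"ay":0,"az":0,"dx":0,"dy":0,"dz":-20,"gripper":55},{"ax":0,"ay":0,"az":0,"dx":0,"dy":0,"dz":-25,"gripper":55},{"ax":0,"ay":0,"az":0,"dx":0,"dy":0,"dz":-25,"gripper":55},{"ax":0,"ay":0,"az":0,"dx":0,"dy":0,"dz":-20,"gripper":55},{"ax":0,"ay":0,"az":0,"dx":0,"dy":0,"dz":-7,"gripper":55},{"ax":0,"ay":0,"az":0,"dx":0,"dy":0,"dz":0,"gripper":55}]' 15
```

```text
time: 3.9
position: [0.6188, -0.2819, 0.1504]
tool_rot: [0.987, 0.163, 0.001, 0.001]
ft_force: [-0.2, -0.7, -3.3]
grip_width: 0.0589
```

```bash
python3 -m inch '[{"ax":0,"ay":0,"az":0,"dx":8,"dy":-14,"dz":0,"gripper":55},{"ax":0,"ay":0,"az":0,"dx":15,"dy":-25,"dz":0,"gripper":55},{"ax":0,"ay":0,"az":0,"dx":20,"dy":-35,"dz":0,"gripper":55},{"ax":0,"ay":0,"az":0,"dx":22,"dy":-40,"dz":0,"gripper":55},{"ax":0,"ay":0,"az":0,"dx":22,"dy":-40,"dz":0,"gripper":55},{"ax":0,"ay":0,"az":0,"dx":20,"dy":-35,"dz":0,"gripper":55},{"ax":0,"ay":0,"az":0,"dx":15,"dy":-30,"dz":0,"gripper":55},{"ax":0,"ay":0,"az":0,"dx":12,"dy":-20,"dz":0,"gripper":55}]' 15
python3 -m inch '[{"ax":0,"ay":0,"az":0,"dx":9,"dy":-15,"dz":0,"gripper":55},{"ax":0,"ay":0,"az":0,"dx":5,"dy":-10,"dz":0,"gripper":55},{"ax":0,"ay":0,"az":0,"dx":0,"dy":0,"dz":0,"gripper":55}]' 15
python3 - <<'E'
from h import *
shot('wrist','w3');shot('scene','s3');shot('top','t3')
o=robot.get_obs(); print(o['position'],o['time'],o['ft_force'],o['grip_width'])
E
```

```text
time: 4.7
position: [0.6665, -0.0075, 0.1465]
tool_rot: [0.986, 0.164, -0.002, -0.001]
ft_force: [0.1, 0.2, -2.4]
grip_width: 0.0589
time: 5.0
position: [0.673, 0.0177, 0.1477]
tool_rot: [0.987, 0.164, -0.001, -0.0]
ft_force: [-0.2, -0.9, -2.7]
grip_width: 0.059
[0.67333091 0.01490839 0.14829302] 5.15 [ 0.12286884 -0.27344999 -3.28534586] 0.05871627265701591
```

View pics/w3.png

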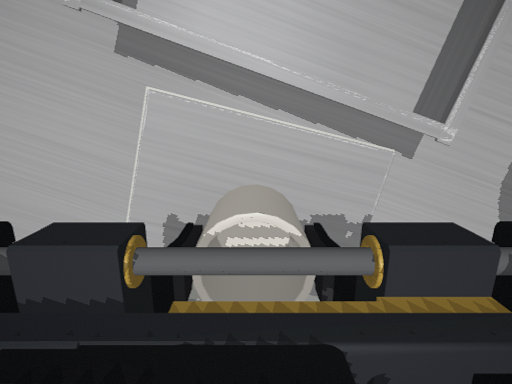

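View pics/s3.png

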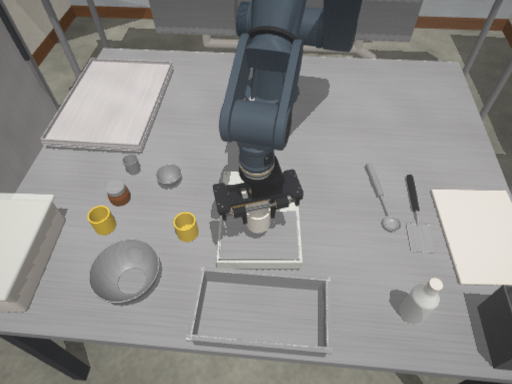

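View pics/t3.png

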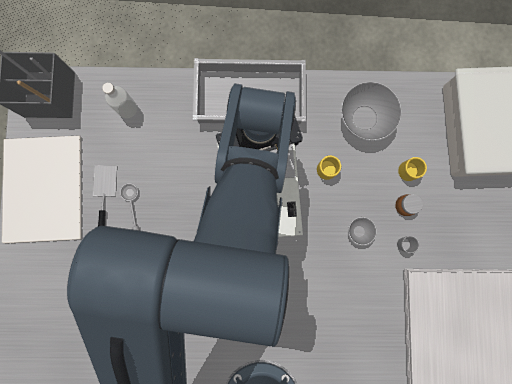

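The crock is held upright over the platter; the wrist view shows the platter's far corners at (148,88) and (395,150). Cross-checking the centre from them.

```bash
python3 - <<'E'
from h import *
c=load('w3'); a=onplane(c,148,88,.072); b=onplane(c,395,150,.072)
print(a,b,np.linalg.norm(a-b)); e=(a-b)[:2]/np.linalg.norm((a-b)[:2]); n=np.array([e[1],-e[0]]); 
print('yaw',np.rad2deg(np.arctan2(n[1],n[0])),'centre',(a+b)[:2]/2-.07*n)
c=load('t3')
print(robot.get_obs()['position'])
E
```

```text
[0.73341039 0.12321371 0.072     ] [ 0.75134849 -0.07359706  0.072     ] 0.19762655131477444
yaw 5.207771325752369 centre [0.67266839 0.01845459]
[0.67333091 0.01490839 0.14829302]
```

```bash
python3 -m inch '[{"ax":0,"ay":0,"az":0,"dx":0,"dy":-1,"dz":10,"gripper":55},{"ax":0,"ay":0,"az":0,"dx":0,"dy":0,"dz":14,"gripper":55},{"ax":0,"ay":0,"az":0,"dx":0,"dy":0,"dz":9,"gripper":55},{"ax":0,"ay":0,"az":0,"dx":0,"dy":0,"dz":5,"gripper":55},{"ax":0,"ay":0,"az":0,"dx":0,"dy":0,"dz":3,"gripper":55},{"ax":0,"ay":0,"az":0,"dx":0,"dy":0,"dz":2,"gripper":55},{"ax":0,"ay":0,"az":0,"dx":0,"dy":0,"dz":1,"gripper":55},{"ax":0,"ay":0,"az":0,"dx":0,"dy":0,"dz":0,"gripper":55}]' 15
python3 -m inch '[{"ax":0,"ay":0,"az":0,"dx":0,"dy":0,"dz":1,"gripper":55},{"ax":0,"ay":0,"az":0,"dx":0,"dy":0,"dz":1,"gripper":55},{"ax":0,"ay":0,"az":0,"dx":0,"dy":0,"dz":0,"gripper":55}]' 15
python3 -m inch '[{"ax":0,"ay":0,"az":0,"dx":0,"dy":0,"dz":1,"gripper":55},{"ax":0,"ay":0,"az":0,"dx":0,"dy":0,"dz":0,"gripper":55}]' 15
```

```text
time: 5.95
position: [0.6734, 0.0171, 0.1048]
tool_rot: [0.987, 0.163, 0.0, 0.0]
ft_force: [0.0, -0.2, -2.1]
grip_width: 0.0592
time: 6.25
position: [0.6732, 0.017, 0.1026]
tool_rot: [0.987, 0.163, 0.0, -0.0]
ft_force: [-0.2, 0.1, -2.5]
grip_width: 0.0588
time: 6.45
position: [0.6731, 0.017, 0.1015]
tool_rot: [0.987, 0.163, -0.0, -0.0]
ft_force: [-0.8, -0.3, -2.6]
grip_width: 0.059
```

```bash
python3 -m inch '[{"ax":0,"ay":0,"az":0,"dx":0,"dy":0,"dz":1,"gripper":55},{"ax":0,"ay":0,"az":0,"dx":0,"dy":0,"dz":0.5,"gripper":55},{"ax":0,"ay":0,"az":0,"dx":0,"dy":0,"dz":0,"gripper":55}]' 15
python3 -m inch '[{"ax":0,"ay":0,"az":0,"dx":0,"dy":0,"dz":1,"gripper":55},{"ax":0,"ay":0,"az":0,"dx":0,"dy":0,"dz":0,"gripper":55},{"ax":0,"ay":0,"az":0,"dx":0,"dy":0,"dz":0,"gripper":55}]' 15
```

```text
time: 6.75
position: [0.6733, 0.017, 0.1001]
tool_rot: [0.987, 0.163, 0.0, 0.0]
ft_force: [-0.4, -0.3, -1.7]
grip_width: 0.059
time: 7.05
position: [0.6733, 0.017, 0.0993]
tool_rot: [0.987, 0.163, 0.0, 0.0]
ft_force: [-0.7, -0.2, 0.1]
grip_width: 0.059
```

The weight is fully on the platter. Release.

```bash
python3 -m inch '[{"ax":0,"ay":0,"az":0,"dx":0,"dy":0,"dz":0,"gripper":68},{"ax":0,"ay":0,"az":0,"dx":0,"dy":0,"dz":0,"gripper":70},{"ax":0,"ay":0,"az":0,"dx":0,"dy":0,"dz":0,"gripper":75},{"ax":0,"ay":0,"az":0,"dx":0,"dy":0,"dz":0,"gripper":95},{"ax":0,"ay":0,"az":0,"dx":0,"dy":0,"dz":0,"gripper":95},{"ax":0,"ay":0,"az":0,"dx":0,"dy":0,"dz":0,"gripper":95}]'
python3 -m inch '[{"ax":0,"ay":0,"az":0,"dx":0,"dy":0,"dz":-8,"gripper":95},{"ax":0,"ay":0,"az":0,"dx":0,"dy":0,"dz":-15,"gripper":95},{"ax":0,"ay":0,"az":0,"dx":0,"dy":0,"dz":-25,"gripper":95},{"ax":0,"ay":0,"az":0,"dx":0,"dy":0,"dz":-30,"gripper":95},{"ax":0,"ay":0,"az":0,"dx":0,"dy":0,"dz":-30,"gripper":95},{"ax":0,"ay":0,"az":0,"dx":0,"dy":0,"dz":-30,"gripper":95},{"ax":0,"ay":0,"az":0,"dx":0,"dy":0,"dz":-20,"gripper":95},{"ax":0,"ay":0,"az":0,"dx":0,"dy":0,"dz":0,"gripper":95}]'
```

```text
time: 7.65
position: [0.6733, 0.017, 0.0991]
tool_rot: [0.987, 0.163, 0.0, 0.0]
ft_force: [-0.5, 0.3, 0.9]
grip_width: 0.0793
time: 8.45
position: [0.6757, 0.0168, 0.2628]
tool_rot: [0.987, 0.163, 0.005, 0.002]
ft_force: [0.6, 0.4, 0.5]
grip_width: 0.0829
```

```bash
python3 -m inch '[{"ax":0,"ay":0,"az":0,"dx":-20,"dy":-4,"dz":0,"gripper":95},{"ax":0,"ay":0,"az":0,"dx":-35,"dy":-6,"dz":0,"gripper":50},{"ax":0,"ay":0,"az":0,"dx":-40,"dy":-7,"dz":0,"gripper":0},{"ax":0,"ay":0,"az":0,"dx":-40,"dy":-7,"dz":0,"gripper":0},{"ax":0,"ay":0,"az":0,"dx":-40,"dy":-7,"dz":0,"gripper":0},{"ax":0,"ay":0,"az":0,"dx":-35,"dy":-6,"dz":0,"gripper":0},{"ax":0,"ay":0,"az":0.12,"dx":-25,"dy":-4,"dz":0,"gripper":0},{"ax":0,"ay":0,"az":0.12,"dx":0,"dy":0,"dz":0,"gripper":0}]' 10
python3 -m inch '[{"ax":0,"ay":0,"az":0,"dx":0,"dy":0,"dz":0,"gripper":0},{"ax":0,"ay":0,"az":0,"dx":0,"dy":0,"dz":0,"gripper":0}]'
python3 - <<'E'
from h import *
shot('wrist','w4');shot('top','t4');shot('scene','s4')
o=robot.get_obs(); print(o['position'],o['tool_rot'],o['time'],o['ft_force'],o['grip_width'])
E
```

```text
time: 9.25
position: [0.4326, -0.0189, 0.2563]
tool_rot: [0.999, 0.04, -0.003, -0.001]
ft_force: [-0.4, -0.9, -0.2]
grip_width: 0.0346
time: 9.45
position: [0.4376, -0.0196, 0.2569]
tool_rot: [0.999, 0.045, 0.0, -0.0]
ft_force: [-0.7, 0.2, -0.1]
grip_width: 0.0185
[ 0.43792694 -0.01955801  0.25686708] [ 9.99023611e-01  4.41794313e-02 -3.05717074e-05 -3.13625567e-05] 9.6 [ 0.61645679 -0.52533171 -0.44409742] 0.007018237813979166
```

View pics/w4.png

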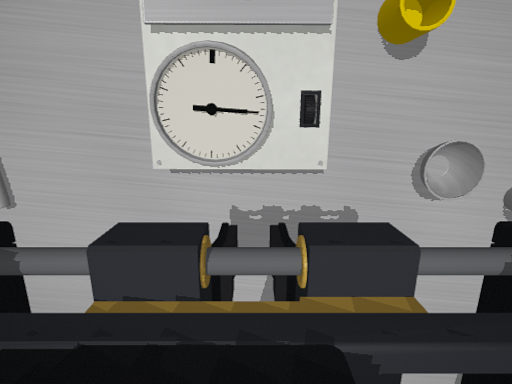

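View pics/s4.png

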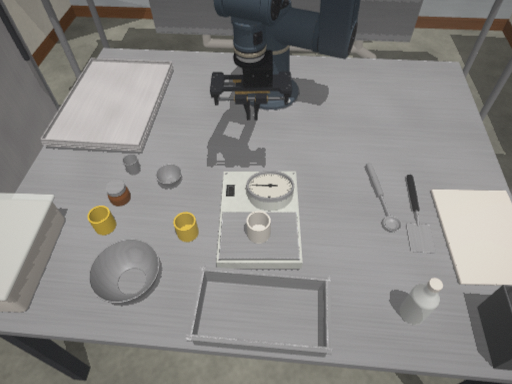

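```bash
cat > dial.py <<'E'
from h import *
yaw=np.deg2rad(5.0); EX=np.array([np.cos(yaw),np.sin(yaw),0]); EY=np.array([-np.sin(yaw),np.cos(yaw),0]); EZ=np.array([0,0,1.])
O=np.array([.596,.0105,0]); t=np.deg2rad(15)
UX=np.cos(t)*EX+np.sin(t)*EZ   # in-face direction toward the back (higher)
def proj(c,X):
    K=c['camera_matrix']; p=(X-c['position'])@att(c); return np.stack([K[0,0]*p[...,0]/-p[...,2]+K[0,2],-K[1,1]*p[...,1]/-p[...,2]+K[1,2]],-1)
def rect(c,h=.078,S=4,sh=(0,0)):  # unwarped dial: up=back, right=-y ; S px/mm
    n=150*S; g=(np.arange(n)-n/2)/S/1000
    a,b=np.meshgrid(g,g); C=O-.078*EX+.030*EY+h*EZ+sh[0]*EX+sh[1]*EY
    X=C+(-b)[...,None]*UX+(-a)[...,None]*EY
    uv=proj(c,X).astype(np.float32)
    return cv2.remap(c['img'],uv[...,0],uv[...,1],cv2.INTER_CUBIC)
E
python3 - <<'E'
from dial import *
c=load('w4');P=cloud(c)
for uv in ((211,95),(180,120),(211,44),(311,109),(311,95),(311,125),(320,150)): print(uv,P[uv[1],uv[0]].round(4))
m=(c['img'].max(2)<75); m[:, :295]=0; m[:,325:]=0; m[:85]=0; m[135:]=0
v,u=np.nonzero(m); p=onplane(c,u.mean(),v.mean(),.054); print('slot',u.mean(),v.mean(),u.min(),u.max(),v.min(),v.max(),p,(p-O)@EX,(p-O)@EY)
r=rect(c); cv2.imwrite('pics/r4.png',r[...,::-1])
b=cv2.resize(c['img'][85:135,290:335],None,fx=10,fy=10,interpolation=cv2.INTER_CUBIC); cv2.imwrite('pics/wheel4.png',b[...,::-1])
E
```

```text
(211, 95) [0.5272 0.0359 0.0742]
(180, 120) [0.4973 0.0704 0.0691]
(211, 44) [0.5738 0.0354 0.0957]
(311, 109) [ 0.5231 -0.0789  0.0578]
(311, 95) [ 0.5396 -0.0789  0.0456]
(311, 125) [ 0.5051 -0.0823  0.0529]
(320, 150) [ 0.4764 -0.0978  0.0511]
slot 309.394777265745 108.45468509984639 300 320 91 126 [ 0.52369393 -0.07758473  0.054     ] -0.0797080173411764 -0.08144765435180938
```

View pics/r4.png

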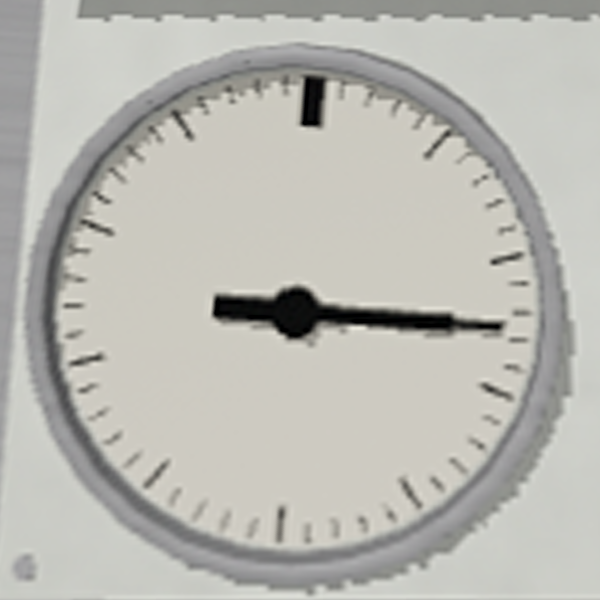

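View pics/wheel4.png

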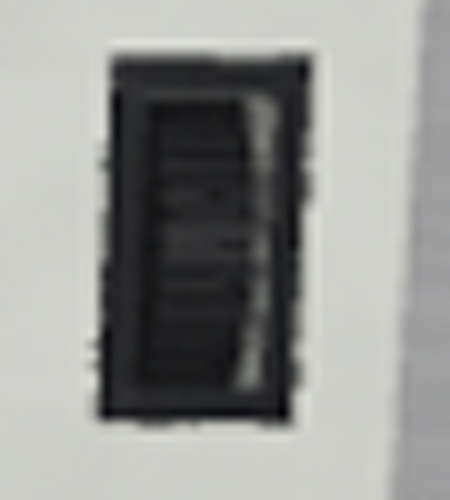

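Wrist view: crock stands on the platter; zero mark at 4.6° and pointer at 93.9° clockwise of back (rectified (314,101) / (503,326)), so about 89°, i.e. ~36 mm of rim. Wheel at (310,108) → (0.524,-0.0785), rim top 0.058, as specified. Moving over it.

```bash
python3 -m inch '[{"ax":0,"ay":0,"az":0,"dx":20,"dy":18,"dz":0,"gripper":0},{"ax":0,"ay":0,"az":0,"dx":25,"dy":24,"dz":20,"gripper":0},{"ax":0,"ay":0,"az":0,"dx":20,"dy":18,"dz":30,"gripper":0},{"ax":0,"ay":0,"az":0,"dx":8,"dy":6,"dz":40,"gripper":0},{"ax":0,"ay":0,"az":0,"dx":0,"dy":0,"dz":35,"gripper":0},{"ax":0,"ay":0,"az":0,"dx":0,"dy":0,"dz":25,"gripper":0},{"ax":0,"ay":0,"az":0,"dx":0,"dy":0,"dz":15,"gripper":0},{"ax":0,"ay":0,"az":0,"dx":0,"dy":0,"dz":5,"gripper":0}]' 10
python3 -m inch '[{"ax":0,"ay":0,"az":0,"dx":0,"dy":0,"dz":5,"gripper":0},{"ax":0,"ay":0,"az":0,"dx":0,"dy":0,"dz":0,"gripper":0},{"ax":0,"ay":0,"az":0,"dx":0,"dy":0,"dz":0,"gripper":0}]'
python3 - <<'E'
from h import *
shot('wrist','w5');shot('scene','s5')
c=load('s5'); b=cv2.resize(c['img'][120:260,170:320],None,fx=4,fy=4,interpolation=cv2.INTER_CUBIC); cv2.imwrite('pics/s5c.png',b[...,::-1])
o=robot.get_obs(); print(o['position'],o['tool_rot'],o['time'],o['ft_force'],o['grip_width'])
E
```

```text
time: 10.4
position: [0.5151, -0.0786, 0.0848]
tool_rot: [0.999, 0.044, -0.002, -0.001]
ft_force: [0.1, 1.5, -0.2]
grip_width: 0.0005
time: 10.7
position: [0.5166, -0.0792, 0.0828]
tool_rot: [0.999, 0.044, 0.001, 0.0]
ft_force: [-0.0, 0.0, 0.3]
grip_width: 0.0003
[ 0.51655267 -0.07916978  0.08293371] [9.99051974e-01 4.35227594e-02 8.79382209e-04 3.85302384e-04] 10.8 [-0.57425788 -0.67601294  0.25084511] 0.0008775557996857953
```

View pics/w5.png

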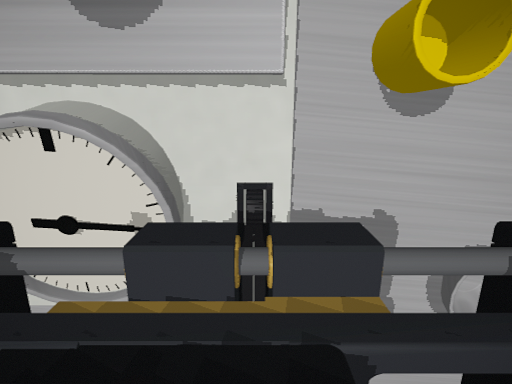

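View pics/s5c.png

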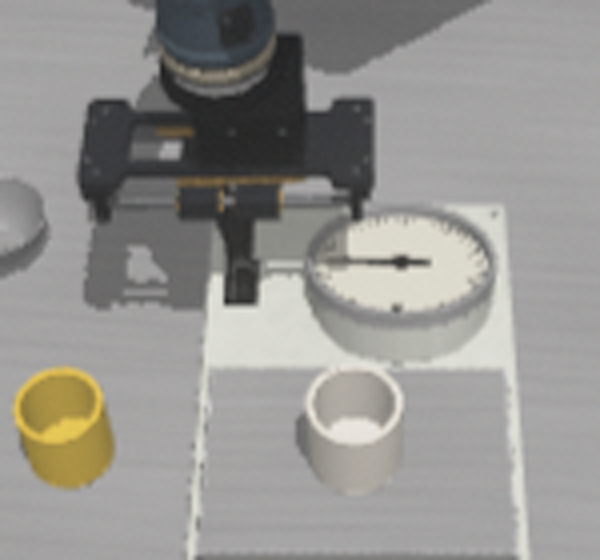

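Fingers are in line with the wheel (gap at col 254, wheel centre 255), and the dial is in view. Feeling down.

```bash
python3 -m inch '[{"ax":0,"ay":0,"az":0,"dx":0,"dy":0,"dz":9,"gripper":0},{"ax":0,"ay":0,"az":0,"dx":0,"dy":0,"dz":8,"gripper":0},{"ax":0,"ay":0,"az":0,"dx":0,"dy":0,"dz":3,"gripper":0},{"ax":0,"ay":0,"az":0,"dx":0,"dy":0,"dz":1,"gripper":0},{"ax":0,"ay":0,"az":0,"dx":0,"dy":0,"dz":0,"gripper":0},{"ax":0,"ay":0,"az":0,"dx":0,"dy":0,"dz":0,"gripper":0}]' 10
for i in 1; do python3 -c "
from rig import robot
o=robot.get_obs();print(o['position'],o['ft_force'])"; done
python3 -m inch '[{"ax":0,"ay":0,"az":0,"dx":0,"dy":0,"dz":1,"gripper":0},{"ax":0,"ay":0,"az":0,"dx":0,"dy":0,"dz":1,"gripper":0},{"ax":0,"ay":0,"az":0,"dx":0,"dy":0,"dz":0,"gripper":0}]' 10
```

```text
time: 11.4
position: [0.516, -0.079, 0.0611]
tool_rot: [0.999, 0.043, 0.0, 0.0]
ft_force: [0.2, 0.0, 0.8]
grip_width: -0.0
[ 0.51600602 -0.07904457  0.06105854] [0.19928573 0.01825411 0.79645503]
time: 11.7
position: [0.5159, -0.079, 0.059]
tool_rot: [0.999, 0.043, -0.0, -0.0]
ft_force: [0.3, -0.1, 0.6]
grip_width: 0.0004
```

```bash
python3 -m inch '[{"ax":0,"ay":0,"az":0,"dx":0,"dy":0,"dz":0.5,"gripper":0},{"ax":0,"ay":0,"az":0,"dx":0,"dy":0,"dz":0.5,"gripper":0},{"ax":0,"ay":0,"az":0,"dx":0,"dy":0,"dz":0,"gripper":0}]' 10
python3 -m inch '[{"ax":0,"ay":0,"az":0,"dx":0,"dy":0,"dz":0.5,"gripper":0},{"ax":0,"ay":0,"az":0,"dx":0,"dy":0,"dz":0,"gripper":0}]' 10
```

```text
time: 12.0
position: [0.5159, -0.079, 0.058]
tool_rot: [0.999, 0.043, -0.0, -0.0]
ft_force: [0.2, 0.3, 0.0]
grip_width: 0.0003
time: 12.2
position: [0.516, -0.0791, 0.0576]
tool_rot: [0.999, 0.043, 0.0, 0.0]
ft_force: [0.2, -0.5, 0.6]
grip_width: 0.0004
```

```bash
python3 -m inch '[{"ax":0,"ay":0,"az":0,"dx":0,"dy":0,"dz":0.5,"gripper":0},{"ax":0,"ay":0,"az":0,"dx":0,"dy":0,"dz":0,"gripper":0}]' 10
python3 -m inch '[{"ax":0,"ay":0,"az":0,"dx":0,"dy":0,"dz":0.5,"gripper":0},{"ax":0,"ay":0,"az":0,"dx":0,"dy":0,"dz":0,"gripper":0}]' 10
```

```text
time: 12.4
position: [0.516, -0.0791, 0.0573]
tool_rot: [0.999, 0.043, 0.0, 0.0]
ft_force: [-0.6, 0.8, 3.5]
grip_width: 0.0003
time: 12.6
position: [0.516, -0.0791, 0.0569]
tool_rot: [0.999, 0.043, 0.0, 0.0]
ft_force: [0.0, 0.5, 4.6]
grip_width: 0.0005
```

```bash
python3 -m inch '[{"ax":0,"ay":0,"az":0,"dx":0,"dy":0,"dz":0.4,"gripper":0},{"ax":0,"ay":0,"az":0,"dx":1,"dy":0,"dz":0,"gripper":0},{"ax":0,"ay":0,"az":0,"dx":1,"dy":0,"dz":0,"gripper":0}]' 10
python3 -m inch '[{"ax":0,"ay":0,"az":0,"dx":1,"dy":0,"dz":0,"gripper":0},{"ax":0,"ay":0,"az":0,"dx":0,"dy":0,"dz":0,"gripper":0}]' 10
python3 -c "
from h import *
shot('wrist','w6')"
```

```text
time: 12.9
position: [0.5174, -0.079, 0.0567]
tool_rot: [0.999, 0.044, -0.0, 0.0]
ft_force: [-2.8, -1.6, 8.4]
grip_width: 0.0009
time: 13.1
position: [0.5186, -0.0789, 0.0568]
tool_rot: [0.999, 0.044, -0.0, 0.0]
ft_force: [-1.7, -1.1, 8.1]
grip_width: 0.0008
```

View pics/w6.png

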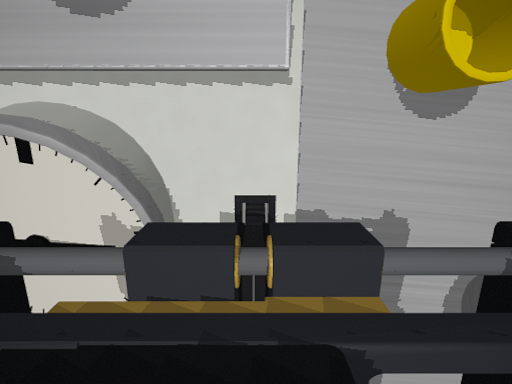

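Tangential reaction ≈2 N, so it is rolling at 8 N. Continue the stroke.

```bash
python3 -m inch '[{"ax":0,"ay":0,"az":0,"dx":1,"dy":0,"dz":0,"gripper":0},{"ax":0,"ay":0,"az":0,"dx":1,"dy":0,"dz":0,"gripper":0},{"ax":0,"ay":0,"az":0,"dx":1,"dy":0,"dz":0,"gripper":0}]' 10
```

```text
time: 13.45
position: [0.5214, -0.0787, 0.0569]
tool_rot: [0.999, 0.044, -0.0, 0.0]
ft_force: [-2.8, -1.3, 9.2]
grip_width: 0.0005
```

```bash
python3 -m inch '[{"ax":0,"ay":0,"az":0,"dx":1,"dy":0,"dz":0,"gripper":0},{"ax":0,"ay":0,"az":0,"dx":1,"dy":0,"dz":0,"gripper":0},{"ax":0,"ay":0,"az":0,"dx":1,"dy":0,"dz":0,"gripper":0}]' 10
```

```text
time: 13.75
position: [0.5245, -0.0784, 0.057]
tool_rot: [0.999, 0.044, -0.0, 0.0]
ft_force: [-3.0, -0.7, 9.1]
grip_width: 0.0005
```

```bash
python3 -m inch '[{"ax":0,"ay":0,"az":0,"dx":1,"dy":0,"dz":-0.1,"gripper":0},{"ax":0,"ay":0,"az":0,"dx":1,"dy":0,"dz":0,"gripper":0},{"ax":0,"ay":0,"az":0,"dx":1,"dy":0,"dz":0,"gripper":0}]' 10
```

```text
time: 14.05
position: [0.5275, -0.0782, 0.0572]
tool_rot: [0.999, 0.044, -0.0, 0.0]
ft_force: [-3.0, 0.3, 10.1]
grip_width: 0.0007
```

```bash
python3 -m inch '[{"ax":0,"ay":0,"az":0,"dx":1,"dy":0,"dz":-0.1,"gripper":0},{"ax":0,"ay":0,"az":0,"dx":1,"dy":0,"dz":0,"gripper":0},{"ax":0,"ay":0,"az":0,"dx":1,"dy":0,"dz":0,"gripper":0}]' 10
python3 -c "
from h import *
shot('wrist','w7')"
```

```text
time: 14.35
position: [0.5305, -0.0779, 0.0573]
tool_rot: [0.999, 0.044, -0.0, 0.0]
ft_force: [-2.1, -1.3, 10.3]
grip_width: 0.0004
```

View pics/w7.png

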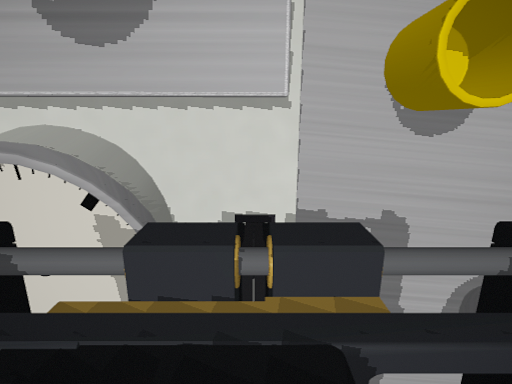

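The mark has moved well round, now at (90,200). Lift, go back, second stroke.

```bash
python3 -m inch '[{"ax":0,"ay":0,"az":0,"dx":0,"dy":0,"dz":-2,"gripper":0},{"ax":0,"ay":0,"az":0,"dx":0,"dy":0,"dz":-4,"gripper":0},{"ax":0,"ay":0,"az":0,"dx":-7,"dy":0.5,"dz":0,"gripper":0},{"ax":0,"ay":0,"az":0,"dx":-8,"dy":0.5,"dz":0,"gripper":0},{"ax":0,"ay":0,"az":0,"dx":0,"dy":0,"dz":2,"gripper":0},{"ax":0,"ay":0,"az":0,"dx":0,"dy":0,"dz":1.5,"gripper":0},{"ax":0,"ay":0,"az":0,"dx":0,"dy":0,"dz":0.7,"gripper":0},{"ax":0,"ay":0,"az":0,"dx":0,"dy":0,"dz":0,"gripper":0}]' 10
```

```text
time: 15.2
position: [0.5156, -0.08, 0.0583]
tool_rot: [0.999, 0.043, -0.001, -0.0]
ft_force: [-1.5, 0.4, 5.6]
grip_width: 0.0004
```

```bash
python3 -m inch '[{"ax":0,"ay":0,"az":0,"dx":0,"dy":0,"dz":0.5,"gripper":0},{"ax":0,"ay":0,"az":0,"dx":0,"dy":0,"dz":0,"gripper":0}]' 10
python3 -c "
from h import *
shot('wrist','w8')"
```

```text
time: 15.4
position: [0.5158, -0.08, 0.0581]
tool_rot: [0.999, 0.043, -0.0, -0.0]
ft_force: [-2.7, 0.6, 6.4]
grip_width: 0.0006
```

View pics/w8.png

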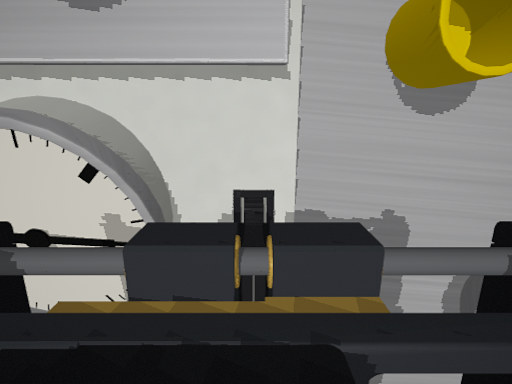

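```bash
cat >> dial.py <<'E'
def ang(c,u,v,h):
    o=np.array(c['position']); n=np.cross(UX,EY); C=O-.078*EX+.030*EY+h*EZ
    d=world(c,u,v,1.)-o; X=o+d*((C-o)@n)/(d@n)-C
    return X@UX*1e3,-(X@EY)*1e3
E
python3 - <<'E'
from dial import *
for f,pts in (('w4',[(211,109),(212,56),(258,112)]),('w8',[(37,238),(90,172),(127,244)])):
    c=load(f)
    for h in (.075,.078): 
        q=[np.array(ang(c,*p,h)) for p in pts]; print(f,h,[x.round(1) for x in q],[np.rad2deg(np.arctan2(*(x-q[0])[::-1])).round(1) for x in q[1:]],[np.linalg.norm(x-q[0]).round(1) for x in q[1:]])
E
```

```text
w4 0.075 [array([-3.3, -1.8]), array([50.3,  2.9]), array([-6.5, 50.6])] [np.float64(5.0), np.float64(93.5)] [np.float64(53.7), np.float64(52.5)]
w4 0.078 [array([-3.4, -1.4]), array([49.7,  3.3]), array([-6.6, 50.6])] [np.float64(5.0), np.float64(93.5)] [np.float64(53.3), np.float64(52.1)]
w8 0.075 [array([-2. , -1.3]), array([36.1, 37. ]), array([-6. , 45.2])] [np.float64(45.1), np.float64(94.9)] [np.float64(54.1), np.float64(46.7)]
w8 0.078 [array([-0.6,  1.3]), array([36.7, 38.8]), array([-4.5, 46.8])] [np.float64(45.1), np.float64(94.9)] [np.float64(52.8), np.float64(45.6)]
```

Mark at 45°, pointer ≈93.5°: ~48.5° (≈18 mm) to go. Second stroke, force-checked.

```bash
python3 -m inch '[{"ax":0,"ay":0,"az":0,"dx":1,"dy":0,"dz":0.1,"gripper":0},{"ax":0,"ay":0,"az":0,"dx":1,"dy":0,"dz":0,"gripper":0},{"ax":0,"ay":0,"az":0,"dx":1,"dy":0,"dz":0,"gripper":0}]' 10
```

```text
time: 15.75
position: [0.5189, -0.0797, 0.0581]
tool_rot: [0.999, 0.044, -0.0, 0.0]
ft_force: [-2.2, -0.7, 7.6]
grip_width: 0.0006
```

```bash
python3 -m inch '[{"ax":0,"ay":0,"az":0,"dx":1,"dy":0,"dz":0,"gripper":0},{"ax":0,"ay":0,"az":0,"dx":1,"dy":0,"dz":0,"gripper":0},{"ax":0,"ay":0,"az":0,"dx":1,"dy":0,"dz":0,"gripper":0}]' 10
```

```text
time: 16.05
position: [0.522, -0.0795, 0.0582]
tool_rot: [0.999, 0.044, -0.0, 0.0]
ft_force: [-1.5, 0.0, 7.6]
grip_width: 0.0003
```

```bash
python3 -m inch '[{"ax":0,"ay":0,"az":0,"dx":1,"dy":0,"dz":0,"gripper":0},{"ax":0,"ay":0,"az":0,"dx":1,"dy":0,"dz":0,"gripper":0},{"ax":0,"ay":0,"az":0,"dx":1,"dy":0,"dz":0,"gripper":0}]' 10
```

```text
time: 16.35
position: [0.5251, -0.0792, 0.0583]
tool_rot: [0.999, 0.044, 0.0, 0.0]
ft_force: [-2.9, 0.3, 8.4]
grip_width: 0.0009
```

```bash
python3 -m inch '[{"ax":0,"ay":0,"az":0,"dx":1,"dy":0,"dz":0,"gripper":0},{"ax":0,"ay":0,"az":0,"dx":1,"dy":0,"dz":0,"gripper":0},{"ax":0,"ay":0,"az":0,"dx":1,"dy":0,"dz":0,"gripper":0}]' 10
```

```text
time: 16.65
position: [0.5281, -0.079, 0.0584]
tool_rot: [0.999, 0.043, 0.0, 0.0]
ft_force: [-1.8, 0.6, 8.1]
grip_width: 0.0003
```

```bash
python3 -m inch '[{"ax":0,"ay":0,"az":0,"dx":1,"dy":0,"dz":0,"gripper":0},{"ax":0,"ay":0,"az":0,"dx":1,"dy":0,"dz":0,"gripper":0},{"ax":0,"ay":0,"az":0,"dx":0,"dy":0,"dz":0,"gripper":0}]' 10
python3 -m inch '[{"ax":0,"ay":0,"az":0,"dx":0,"dy":0,"dz":-2,"gripper":0},{"ax":0,"ay":0,"az":0,"dx":0,"dy":0,"dz":-15,"gripper":0},{"ax":0,"ay":0,"az":0,"dx":-30,"dy":0,"dz":-30,"gripper":0},{"ax":0,"ay":0,"az":0,"dx":-30,"dy":0,"dz":-30,"gripper":0},{"ax":0,"ay":0,"az":0,"dx":-20,"dy":-20,"dz":-20,"gripper":0},{"ax":0,"ay":0,"az":0,"dx":0,"dy":0,"dz":0,"gripper":0},{"ax":0,"ay":0,"az":0,"dx":0,"dy":0,"dz":0,"gripper":0}]' 10
python3 - <<'E'
from dial import *
c=shot('wrist','w9'); r=rect(c); cv2.imwrite('pics/r9.png',r[...,::-1])
o=robot.get_obs();print(o['position'],o['ft_force'],o['time'])
E
```

```text
time: 16.95
position: [0.5303, -0.0788, 0.0584]
tool_rot: [0.999, 0.043, 0.0, 0.0]
ft_force: [-3.0, 0.7, 9.2]
grip_width: 0.0007
time: 17.65
position: [0.4492, -0.066, 0.155]
tool_rot: [0.999, 0.044, 0.001, 0.001]
ft_force: [0.3, -0.4, -0.1]
grip_width: 0.0003
[ 0.44967711 -0.06623243  0.15455447] [ 0.24538222 -0.35775455 -0.35373413] 17.7
```

View pics/w9.png

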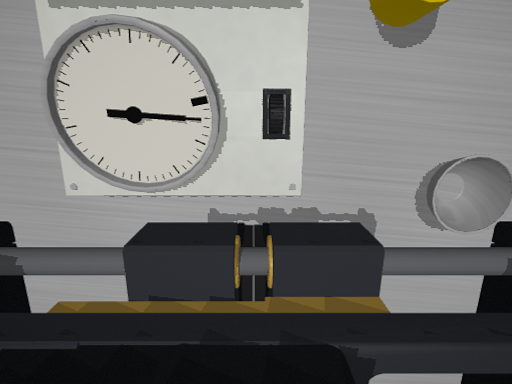

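View pics/r9.png

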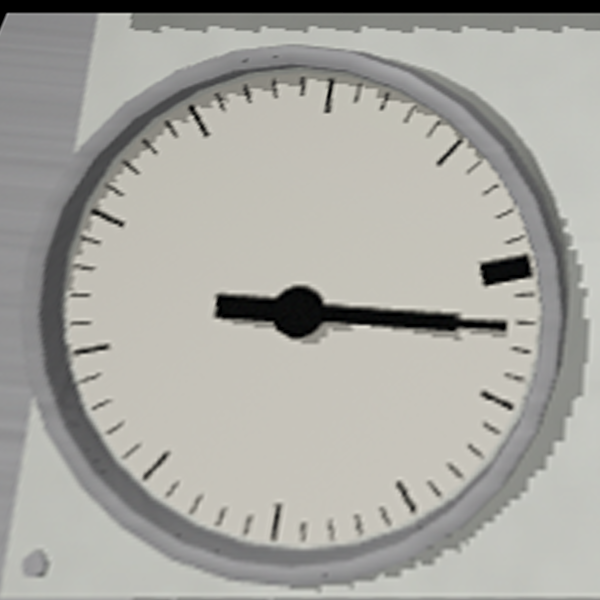

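Rectified view: mark at (506,270), tip (505,326), hub (299,312): mark still 15.4° short (≈6 mm). A shorter third stroke.

```bash
python3 -m inch '[{"ax":0,"ay":0,"az":0,"dx":20,"dy":15,"dz":15,"gripper":0},{"ax":0,"ay":0,"az":0,"dx":30,"dy":5,"dz":30,"gripper":0},{"ax":0,"ay":0,"az":0,"dx":19,"dy":0,"dz":30,"gripper":0},{"ax":0,"ay":0,"az":0,"dx":0,"dy":0,"dz":12,"gripper":0},{"ax":0,"ay":0,"az":0,"dx":0,"dy":0,"dz":5,"gripper":0},{"ax":0,"ay":0,"az":0,"dx":0,"dy":0,"dz":1,"gripper":0},{"ax":0,"ay":0,"az":0,"dx":0,"dy":0,"dz":1,"gripper":0},{"ax":0,"ay":0,"az":0,"dx":0,"dy":0,"dz":0,"gripper":0}]' 10
```

```text
time: 18.5
position: [0.5189, -0.0799, 0.0615]
tool_rot: [0.999, 0.043, 0.001, 0.0]
ft_force: [0.2, 0.4, -0.4]
grip_width: 0.0007
```

```bash
python3 -m inch '[{"ax":0,"ay":0,"az":0,"dx":0,"dy":0,"dz":0.5,"gripper":0},{"ax":0,"ay":0,"az":0,"dx":0,"dy":0,"dz":0,"gripper":0}]' 10
```

```text
time: 18.7
position: [0.5192, -0.0799, 0.0608]
tool_rot: [0.999, 0.043, 0.001, 0.0]
ft_force: [-0.5, 0.3, -0.3]
grip_width: 0.0005
```

```bash
python3 -m inch '[{"ax":0,"ay":0,"az":0,"dx":0,"dy":0,"dz":0.6,"gripper":0},{"ax":0,"ay":0,"az":0,"dx":0,"dy":0,"dz":0.5,"gripper":0},{"ax":0,"ay":0,"az":0,"dx":0,"dy":0,"dz":0,"gripper":0}]' 10
```

```text
time: 19.0
position: [0.5192, -0.0799, 0.0593]
tool_rot: [0.999, 0.043, 0.0, 0.0]
ft_force: [-0.1, 0.2, 2.8]
grip_width: 0.0004
```

```bash
python3 -m inch '[{"ax":0,"ay":0,"az":0,"dx":0,"dy":0,"dz":0.5,"gripper":0},{"ax":0,"ay":0,"az":0,"dx":0,"dy":0,"dz":0,"gripper":0}]' 10
```

```text
time: 19.2
position: [0.5193, -0.08, 0.0589]
tool_rot: [0.999, 0.043, 0.0, 0.0]
ft_force: [-1.2, 0.2, 4.7]
grip_width: 0.0004
```

```bash
python3 -m inch '[{"ax":0,"ay":0,"az":0,"dx":0,"dy":0,"dz":0.4,"gripper":0},{"ax":0,"ay":0,"az":0,"dx":1,"dy":0,"dz":0,"gripper":0},{"ax":0,"ay":0,"az":0,"dx":1,"dy":0,"dz":0,"gripper":0},{"ax":0,"ay":0,"az":0,"dx":1,"dy":0,"dz":0,"gripper":0}]' 10
```

```text
time: 19.6
position: [0.5219, -0.0797, 0.0587]
tool_rot: [0.999, 0.044, -0.0, 0.0]
ft_force: [-2.6, -1.1, 7.9]
grip_width: 0.0005
```

```bash
python3 -m inch '[{"ax":0,"ay":0,"az":0,"dx":1,"dy":0,"dz":0,"gripper":0},{"ax":0,"ay":0,"az":0,"dx":1,"dy":0,"dz":0,"gripper":0},{"ax":0,"ay":0,"az":0,"dx":1,"dy":0,"dz":0,"gripper":0},{"ax":0,"ay":0,"az":0,"dx":0,"dy":0,"dz":0,"gripper":0}]' 10
python3 -m inch '[{"ax":0,"ay":0,"az":0,"dx":0,"dy":0,"dz":-2,"gripper":0},{"ax":0,"ay":0,"az":0,"dx":0,"dy":0,"dz":-15,"gripper":0},{"ax":0,"ay":0,"az":0,"dx":-30,"dy":0,"dz":-30,"gripper":0},{"ax":0,"ay":0,"az":0,"dx":-25,"dy":0,"dz":-30,"gripper":0},{"ax":0,"ay":0,"az":0,"dx":-20,"dy":-20,"dz":-20,"gripper":0},{"ax":0,"ay":0,"az":0,"dx":0,"dy":-20,"dz":0,"gripper":0},{"ax":0,"ay":0,"az":0,"dx":0,"dy":0,"dz":0,"gripper":0},{"ax":0,"ay":0,"az":0,"dx":0,"dy":0,"dz":0,"gripper":0}]' 10
python3 - <<'E'
from dial import *
c=shot('wrist','w10'); r=rect(c); cv2.imwrite('pics/r10.png',r[...,::-1])
o=robot.get_obs();print(o['position'],o['ft_force'],o['time'])
E
```

```text
time: 20.0
position: [0.5251, -0.0794, 0.0587]
tool_rot: [0.999, 0.044, 0.0, 0.0]
ft_force: [-1.7, -0.7, 8.3]
grip_width: 0.0006
time: 20.8
position: [0.4471, -0.0459, 0.155]
tool_rot: [0.999, 0.044, 0.0, 0.0]
ft_force: [0.1, 1.3, -0.5]
grip_width: 0.0009
[ 0.44730208 -0.04624124  0.15480104] [-0.17931583 -0.66586963  0.07966854] 20.85
```

View pics/r10.png

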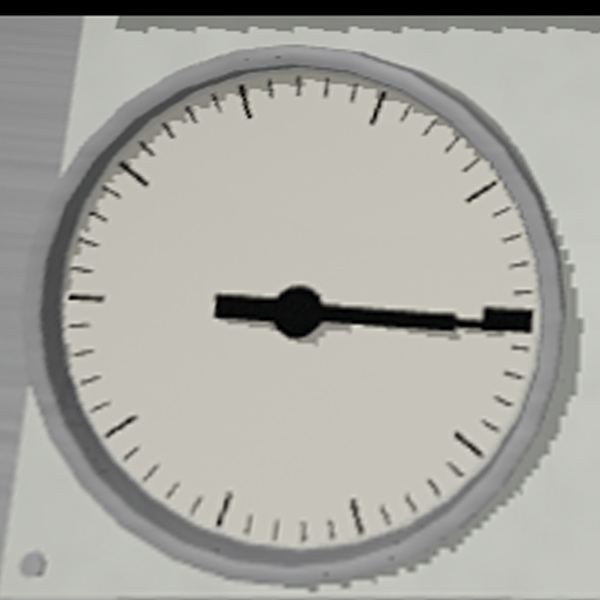

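The bar now lies under the pointer tip: the bar (508,321) to its opposite tick (85,297) runs at 3.3°, the pointer at 3.9°, so about 0.6° off. Confirming from a different viewpoint as the hand moves away.

```bash
python3 -m inch '[{"ax":0,"ay":0,"az":0,"dx":0,"dy":-20,"dz":-15,"gripper":0},{"ax":0,"ay":0,"az":0,"dx":-5,"dy":-25,"dz":-20,"gripper":0},{"ax":0,"ay":0,"az":0,"dx":-5,"dy":-20,"dz":-10,"gripper":0},{"ax":0,"ay":0,"az":0,"dx":0,"dy":0,"dz":0,"gripper":0},{"ax":0,"ay":0,"az":0,"dx":0,"dy":0,"dz":0,"gripper":0},{"ax":0,"ay":0,"az":0,"dx":0,"dy":0,"dz":0,"gripper":0}]' 10
python3 - <<'E'
from dial import *
c=shot('wrist','w11'); r=rect(c,S=5); cv2.imwrite('pics/r11.png',cv2.resize(r,(600,600),interpolation=cv2.INTER_AREA)[...,::-1]); cv2.imwrite('pics/r11t.png',cv2.resize(r[320:480,480:700],None,fx=3.4,fy=3.4,interpolation=cv2.INTER_CUBIC)[...,::-1])
shot('scene','s11');c=shot('top','t11')
c=load('s11');P=cloud(c)
m=(np.hypot(P[...,0]-.673,P[...,1]-.0175)<.045)&(P[...,2]>.12)&(P[...,2]<.14)
p=P[m];print('crock',cv2.minEnclosingCircle(p[:,:2].astype(np.float32)),np.median(p[:,2]),p[:,2].max())
o=robot.get_obs();print(o['position'],o['ft_force'],o['time'])
E
```

```text
time: 21.45
position: [0.4317, 0.0171, 0.1994]
tool_rot: [0.999, 0.043, -0.0, 0.0]
ft_force: [0.2, -0.8, -0.9]
grip_width: 0.0004
crock ((0.6746084690093994, 0.016724050045013428), 0.030780933797359467) 0.1302919470635795 0.13499746137520885
[0.43136801 0.01723344 0.19944767] [ 0.40212411 -0.64814338  0.05432876] 21.6
```

View pics/r11.png

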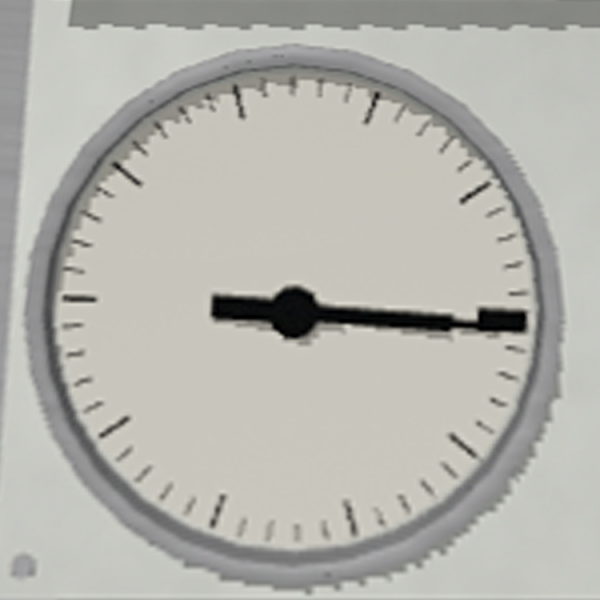

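View pics/r11t.png

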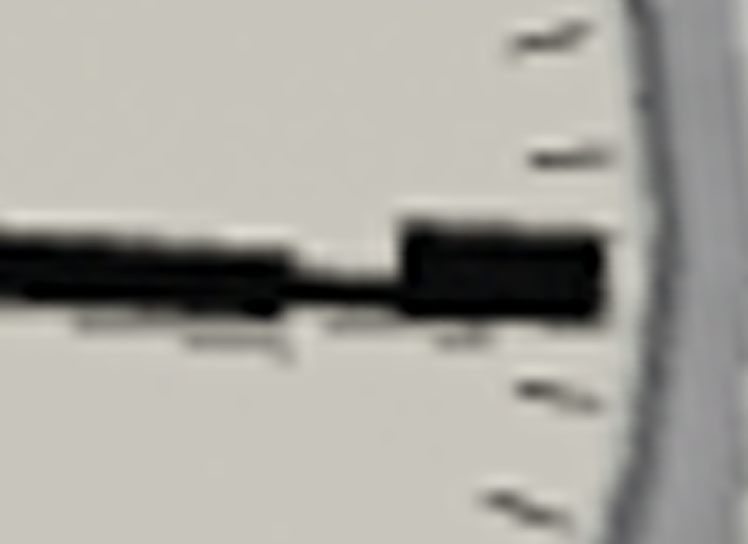

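View pics/s11.png

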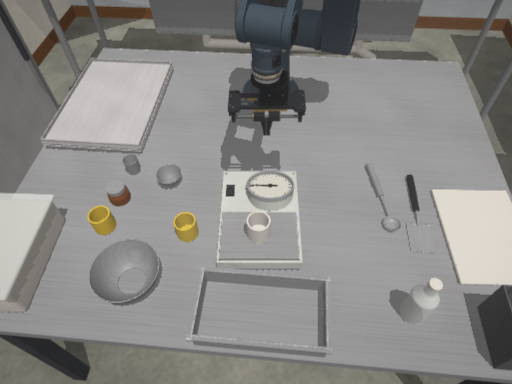

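The second view agrees: the bar is at 3.0° and the pointer at 3.9°, under 1° (less than 1 mm) apart, with the tip inside the bar. The crock is upright at the platter's centre and the hand is clear.

```bash
python3 -c "
from rig import robot
print(robot.hand_in(), robot.get_obs()['time'])"
```

```text
the job is handed in; nothing more can be done
the job is handed in; nothing more can be done
```

I stood the white crock on the scale's platter, let go, then tared the scale with three thumbwheel strokes. I handed the job in at about 21.6 s.

- **Crock:** it stands upright about 1–2 mm from the platter's measured centre. The hand felt no more load before I let go, so it was set down gently.
- **Thumbwheel:** the highest downward reading while rolling was 10.3 N, inside the 4–12 N range. I read the force only at the end of each short move, so a brief peak in between could have been missed.
- **Zero mark:** the pointer's tip lies within the zero bar. Two wrist-camera views from different places put the bar's centre 0.6–0.9° (under 1 mm) short of the pointer. I left it there because another correction would have been no more accurate than that.
- **Rest of the table:** the last scene picture shows the other things where they were, and the hand was clear of everything.

No check failed. Wheel strokes 1 and 2 turned the card by different amounts (40° and 33.5°) for the same travel, so I set the last stroke from the picture instead.

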